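# Take the circuit boards to the test instrument on the castor caddy

## Robot

A 6-joint arm with a two-finger parallel gripper is mounted at the origin on the work surface. World frame = base frame: x ahead of the robot, y to its left, z up, the work surface at z = 0. Lengths are in m, angles in rad, forces in N, time in s.
With the tool pointing down it reaches from about 0.4 to 0.825 m from the base axis. Payload 7 kg.
Tool frame: the origin (TCP) lies midway between the tips of the shut fingers; the grasp point (between the pads) lies arm.hold_point_z behind it (arm.hold_point_z is the distance from the TCP to the grasp point, in m); z points along the fingers, y is the line along which they close (so a half turn about z gives the same grasp; the last joint's range is limited). The gripper opens to 88 mm and grips with 3 to 60 N. Pads are 19 mm wide; open, the fingers measure 130 mm over their backs; the gripper's body (78 mm by 193 mm) begins 47 mm behind the grasp point.
Start: joints at [1.529, 0.359, 0.012, 0, -1.224, -0.288], TCP at [0.219, 0.639, 0.227] pointing down, gripper open.
Joint ranges: [-3.07, 3.07], [-1.43, 2.12], [-1.02, 1.25], [-3.03, 1.67], [-3.05, -0], [-3.03, 3.03]. Speed limits (rad/s): [2.39, 2.39, 3.01, 3.14, 3.14, 3.14].

## Interface

Orientations are given as [roll, pitch, yaw] about the fixed x, y, z axes, in that order (R = Rz(yaw) Ry(pitch) Rx(roll)).
In Python, from station import arm gives the robot as it stands.
- The arm moves only by the shell command python3 -m crank 'ROWS' [OPENING] [FORCE]. ROWS is JSON, a list that holds one entry, the list of rows, each a list of 4 numbers: the shift along the tool's x, y, z in units of 25 mm (1.0 is 25 mm), then the turn about the tool's z in units of 5 degrees (1.0 is 5 degrees). A call has 1 to 12 rows; each row is the pose to reach, as a shift and turn from the pose commanded when the call began, along the tool's axes at that moment; what a row does not reach only later rows make up. A row lasts 1/8 s, in which the tool goes at most 62.5 mm and 10.7 degrees, less where a joint would pass 70% of its speed; a pose out of reach is approached as far as the arm can. A call with a gripper value outside its range is refused whole. OPENING is the closure, from 0 (fully open) to 1 (shut), set as the call begins (- or left out, the last holds). The fingers move at their own pace and stop on an object; FORCE is the grip in N (left out, the last holds). Time passes only in rows, so rows that repeat a pose let the fingers close. It gives the time, the measured TCP pose, the force, the opening and the grip force at its end, in the units of the state.
- arm.get_state(): the state, without advancing time (a new reading comes with each control period).
- arm.grab_frame(name): name is "side" or "top"; returns (picture, depth): 400x640x3 uint8, red, green, blue; 400x640 float32, m along the optical axis (not along the pixel's ray), 0 where there is no reading.
- arm.get_calibration(name): a dict with "mtx" (3x3 intrinsics, pixels), "R" (3x3) and "t" (3): a world point X has camera coordinates R X + t. Camera axes: x right, y down, z forward; pixel columns grow to the right and rows downward; lengths in m; the calibration is good to about 2 mm. A picture is of the moment at which its call begins. get_calibration takes no time and is no camera call.
- arm.job_done(): hands the job in; it is judged then, once.
Trained networks look in the newest picture that a camera, given by its name, has taken for a name from the list of things; names that differ only in an ending like _2 or _b are one class to them, and where a whole thing is asked for, a point or a joint stands for the part that bears it (a point fixed in the world has none). Each returns a list of dicts, best first, with "score" (0 to 1); they miss things now and then, are a little off and sometimes report something else, mostly with a low value. They report only what shows in the picture. A call takes as long as a camera call. They do not tell look-alikes from the thing itself.
- arm.recognise(thing, camera): "extent" ([left, top, width, height] in pixels, round what is visible of it).
- arm.trace(thing, camera): "mask" (400x640 bool, what is visible of it) and "extent" ([left, top, width, height] in pixels, round what is visible of it).
The state is a dict: "t": time; "q": joint angles; "qd": joint speeds; "joint_efforts": joint torques, N m; "eef_pos": TCP position; "ee_rot": TCP orientation; "force": force on the tool from outside, world axes, zero at the start; "moment": the same for the moment, N m; "width": finger opening in m; "gripper_force": force on a finger pad.
Only numpy, scipy, OpenCV 4.12 (cv2) and the standard library are available. Lean on these libraries where they do the work, as an engineer would, in place of code of your own. Each camera call takes 0.05 s, during which the arm holds its last target. There are 200 camera calls.

## Task

Slide every circuit board up out of the rack and stand it in a slot of the wheeled caddy. Then, with all of them aboard, push the caddy forward until its castors trail straight behind their pivots, and steer it onto the taped mark by the instrument: centred, square, its front towards the tape's front bar, and arriving on a straight forward push so that all four castors are still trailing straight when you let go. Leave the other things on the bench alone.

Things in the scene. Friction and masses are not known exactly. Their poses are not given: they have to be found in the camera images.
- rack: fixed grey card rack, 200 x 100 x 58 mm; origin at the centre of its underside, z up. Four upright slots 8 mm wide in a row along its x at -60, -20, 20, 60 mm guide a board by its two side edges (guides only at |y| over 27 mm, open between). Slot floor 8 mm, guide tops 58 mm above the bench.
- mark: white tape mark, flat on the bench: a U open to the rear, 250 x 200 mm, with a 20 mm wide bar across the front end. Origin on the bench: the caddy's origin must stop over it; x points to the front bar, the way the caddy must face, z up.
- caddy: aluminium caddy on 4 swivel castors, 215 x 144 x 150 mm high, 0.8 kg; origin on the bench under its centre, x to its front (away from the handle), z up. Four slots (see slot0..3) 14 mm wide along x, 88 long along y, guides only at |y| over 29 mm, up to 108 mm above the bench; a board stands in one facing front and rear, leaning up to 0.13 rad. About 2 N rolls it; it stays where left.
- caddy_handle (a point): centre of the caddy's handle: a level black bar along the caddy's y, 94 mm long, 12 thick (x), 22 high, 139 mm above the bench, 98 mm behind the caddy's origin; posts at y = +-42 mm, open below between them. Can be pinched from above. Axes as the caddy.
- slot0 (a point): centre of the floor of the caddy's slot 0 (caddy x = -36 mm, 38 mm above the bench); same axes as the caddy.
- slot1 (a point): centre of the floor of the caddy's slot 1 (caddy x = 2 mm, 38 mm above the bench); same axes as the caddy.
- slot2 (a point): centre of the floor of the caddy's slot 2 (caddy x = 40 mm, 38 mm above the bench); same axes as the caddy.
- slot3 (a point): centre of the floor of the caddy's slot 3 (caddy x = 78 mm, 38 mm above the bench); same axes as the caddy.
- wheel_fl (a point): hub of the front left castor's wheel (24 mm diameter, 12 mm wide). The castor swivels freely without stops about a vertical axis at caddy x = 80, y = 60 mm; the hub lies 18 mm from that axis, straight behind it (towards the handle) when the castor trails straight. It swings into line within about 60 mm of straight travel.
- wheel_fr (a point): hub of the front right castor's wheel (24 mm diameter, 12 mm wide). The castor swivels freely without stops about a vertical axis at caddy x = 80, y = -60 mm; the hub lies 18 mm from that axis, straight behind it (towards the handle) when the castor trails straight. It swings into line within about 60 mm of straight travel.
- wheel_rl (a point): hub of the rear left castor's wheel (24 mm diameter, 12 mm wide). The castor swivels freely without stops about a vertical axis at caddy x = -80, y = 60 mm; the hub lies 18 mm from that axis, straight behind it (towards the handle) when the castor trails straight. It swings into line within about 60 mm of straight travel.
- wheel_rr (a point): hub of the rear right castor's wheel (24 mm diameter, 12 mm wide). The castor swivels freely without stops about a vertical axis at caddy x = -80, y = -60 mm; the hub lies 18 mm from that axis, straight behind it (towards the handle) when the castor trails straight. It swings into line within about 60 mm of straight travel.
- board0: green circuit board, 80 wide (y axis) x 100 high (z axis) x 5 mm thick (x axis), 90 g, one of up to four alike; origin at the middle of its lower edge, z up towards the top edge. At the start it stands in a slot of the rack, top edge 108 mm above the bench; it must rise 50 mm to leave the slot. May be absent.
- board1: green circuit board, 80 wide (y axis) x 100 high (z axis) x 5 mm thick (x axis), 90 g, one of up to four alike; origin at the middle of its lower edge, z up towards the top edge. At the start it stands in a slot of the rack, top edge 108 mm above the bench; it must rise 50 mm to leave the slot. May be absent.
- board2: green circuit board, 80 wide (y axis) x 100 high (z axis) x 5 mm thick (x axis), 90 g, one of up to four alike; origin at the middle of its lower edge, z up towards the top edge. At the start it stands in a slot of the rack, top edge 108 mm above the bench; it must rise 50 mm to leave the slot. May be absent.
- board3: green circuit board, 80 wide (y axis) x 100 high (z axis) x 5 mm thick (x axis), 90 g, one of up to four alike; origin at the middle of its lower edge, z up towards the top edge. At the start it stands in a slot of the rack, top edge 108 mm above the bench; it must rise 50 mm to leave the slot. May be absent.
- tin: bystander, to be left alone: flat round steel tin, 104 dia x 36 high (mm); origin at its underside.
- saucer: bystander, to be left alone: blue saucer, 110 dia x 16 high (mm); origin at its underside.
- meter: bystander, to be left alone: orange handheld multimeter, 150 x 80 x 42, lying flat (mm); origin at its underside.
- jar: bystander, to be left alone: red jar with a brass lid, 66 dia x 110 high (mm); origin at its underside.
- driver: bystander, to be left alone: screwdriver, 180 long, lying flat (mm); origin at its underside.
- spool: bystander, to be left alone: grey wire spool, 60 dia x 50 high, standing on its end (mm); origin at its underside.
Mind the look-alikes: they are no part of the job. What is shaped like the board3 but pink is not meant. Leave any pink look-alike of the board0 alone.

How it is judged:
By the outcome, as a careful person would: the job done as asked, in the order asked, and still so for the second after the job is handed in, with the robot touching nothing.
Of board0, board1, board2, board3 only 3 to 4 are there at a start; the rules pass over those that are not, and their reading is None.
At some moment in a run one of caddy may be knocked a few centimetres aside while the robot is not near it.
It also fails if it takes over 210 s, if anything falls off the work surface, if the arm or the gripper's body presses on something with over 40 N, if the wrist force passes 120 N, or if a joint passes its speed limit or range.

## Working session

There is one attempt and no reset: what is moved stays moved. The work goes in short steps, Python scripts to look and compute and a shell command to move; the robot and the scene stay as the last step left them, time stands still between calls to the robot, and variables do not carry over. Pictures are saved under pics/ and viewed, at most 14 in all, crops included, and the job is handed in when it is done.

```bash
ls; mkdir -p pics
python3 - <<'E'
from station import arm
import cv2,numpy as np
for n in("top","side"):
    im,d=arm.grab_frame(n); cv2.imwrite(f"pics/{n}0.png",cv2.cvtColor(im,cv2.COLOR_RGB2BGR))
    c=arm.get_calibration(n); print(n,np.round(c["mtx"],1).tolist(),np.round(c["R"],3).tolist(),np.round(c["t"],3))
print(arm.get_state(),arm.hold_point_z)
E
```

```text
pics
top [[399.7, 0.0, 323.1], [0.0, 399.7, 197.5], [0.0, 0.0, 1.0]] [[0.003, -1.0, -0.013], [-0.985, -0.001, -0.175], [0.175, 0.013, -0.984]] [0.009 0.538 1.203]
side [[367.3, 0.0, 315.2], [0.0, 367.3, 192.5], [0.0, 0.0, 1.0]] [[0.706, -0.708, -0.016], [-0.518, -0.501, -0.693], [0.483, 0.497, -0.721]] [-0.358  0.367  0.773]
{'t': 0.1, 'q': array([ 1.52909859e+00,  3.59305517e-01,  1.11640813e-02, -3.26087430e-04,
       -1.22410374e+00, -2.88102714e-01]), 'qd': array([ 0.00067565, -0.00198799,  0.00378426, -0.000323  , -0.00116667,
        0.00024471]), 'joint_efforts': array([-2.94195153e-03, -5.84161162e+01,  2.93750954e+01,  7.01545447e+00,
        1.02027258e-02, -5.37415565e-05]), 'eef_pos': array([0.21847788, 0.63820329, 0.22572544]), 'ee_rot': array([ 3.14011641e+00, -1.17778933e-04, -3.29911387e-01]), 'force': array([-0.10986191, -0.0014585 ,  0.76377017]), 'moment': array([-0.00331643,  0.0024385 , -0.04293538]), 'gripper_force': 0.0, 'width': 0.08775218135167921} 0.0188
```

View pics/top0.png

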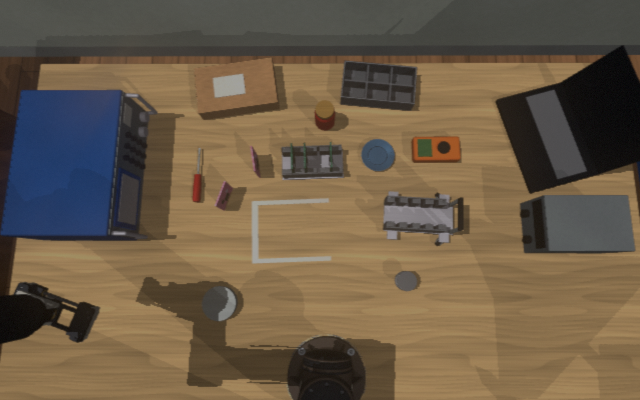

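View pics/side0.png

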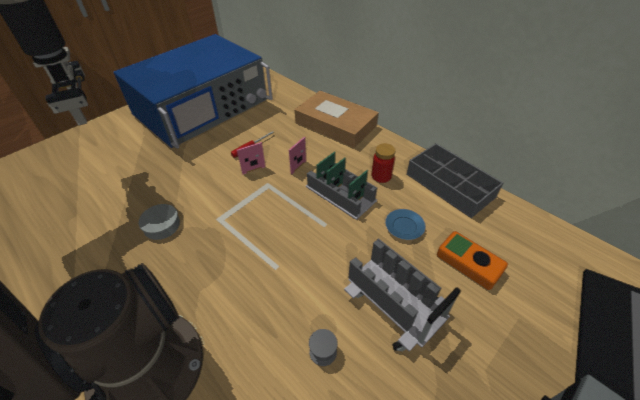

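The top picture shows three green boards in the rack at (292,157), (304,157) and (331,155). The pink look-alikes stand on the bench at (255,160) and (223,195). The caddy is at (420,215) with its handle at (461,215), and the U mark has its bar at col 255, towards +y. What could be mistaken for a board is the two pink cards, so I choose the three green ones in the rack.

```bash
cat > h.py <<'E'
from station import arm
import cv2,numpy as np
def grab(n,name=None):
    im,d=arm.grab_frame(n)
    if name: cv2.imwrite(f"pics/{name}.png",cv2.cvtColor(im,cv2.COLOR_RGB2BGR))
    return im,d
def cloud(n,d):
    c=arm.get_calibration(n);K=c["mtx"];v,u=np.mgrid[:400,:640]
    P=np.stack([(u-K[0,2])/K[0,0]*d,(v-K[1,2])/K[1,1]*d,d],-1)
    W=(P-c["t"])@c["R"]; W[d==0]=np.nan
    return W
def proj(n,X):
    c=arm.get_calibration(n);p=(np.atleast_2d(X)@c["R"].T+c["t"])@c["mtx"].T
    return p[:,:2]/p[:,2:]
def ray(n,uv,z):
    "world points on plane height z for pixels"
    c=arm.get_calibration(n);uv=np.atleast_2d(uv).astype(float)
    r=np.c_[uv,np.ones(len(uv))]@np.linalg.inv(c["mtx"]).T@c["R"]; o=-c["R"].T@c["t"]
    return o+r*((z-o[2])/r[:,2])[:,None]
def rect(P):
    (c,s,a)=cv2.minAreaRect((P[:,:2]*1000).astype(np.float32)); return np.round(c,1),np.round(s,1),round(a,1)
E
python3 - <<'E'
from h import *
for n in("top","side"):
    im,d=grab(n); W=cloud(n,d)
    bench=W[300:330,300:500] if n=="top" else W[300:330,200:300]
    print(n,"benchz",np.nanmedian(bench[...,2]))
    for t in("rack","caddy","caddy_handle","mark","board0"):
        for r in arm.trace(t,n)[:5]:
            m=r["mask"]; P=W[m];P=P[~np.isnan(P[:,0])]
            if len(P)<5: print(t,r["extent"],len(P));continue
            zq=np.percentile(P[:,2],[1,50,99])
            print(n,t,round(r["score"],2),r["extent"],np.round(zq,3),"med",np.round(np.median(P,0),3))
            if t=="rack": Q=P[(P[:,2]>.05)&(P[:,2]<.066)];print("  tops",rect(Q) if len(Q)>5 else 0)
            if t=="caddy":
                for a,b in((.1,.116),(.132,.16)):
                    Q=P[(P[:,2]>a)&(P[:,2]<b)];print("  z",a,rect(Q) if len(Q)>5 else 0,len(Q))
            if t=="board0": Q=P[P[:,2]>np.percentile(P[:,2],60)];print("  up",rect(Q))
            if t=="mark": print("  ",rect(P))
    big=lambda x,y,w,h:cv2.resize(im[y:y+h,x:x+w],(800,int(800*h/w)),interpolation=cv2.INTER_CUBIC)[...,::-1]
    if n=="top": cv2.imwrite("pics/topcrop.png",big(240,130,240,140))
    else: cv2.imwrite("pics/sidecrop.png",big(280,140,200,150))
E
```

```text
top benchz -0.00048342959600693983
top rack 0.79 [284.3, 145.8, 61.3, 33.9] [0.002 0.027 0.106] med [0.662 0.041 0.027]
  tops (array([659.4,  46.4]), array([ 95.4, 189.7]), 2.2)
top caddy 0.58 [379.7, 188.5, 84.8, 57.8] [-0.    0.04  0.15] med [ 0.484 -0.294  0.04 ]
  z 0.1 (array([ 481. , -282.6]), array([209.9,  96.8]), 86.6) 646
  z 0.132 (array([ 473.7, -383.6]), array([11.7, 91.8]), 86.5) 187
top caddy_handle 0.57 [382.5, 192.8, 81.0, 49.0] [0.003 0.04  0.15 ] med [ 0.481 -0.294  0.04 ]
top mark 0.64 [383.1, 189.7, 80.1, 56.8] [-0.002  0.04   0.15 ] med [ 0.481 -0.294  0.04 ]
   (array([ 480.1, -298.9]), array([242.4, 172.5]), 86.4)
top mark 0.62 [251.3, 198.6, 77.3, 64.3] [-0.005  0.001  0.007] med [0.405 0.183 0.001]
   (array([440.8, 115.3]), array([200.1, 248.6]), 1.9)
top board0 0.68 [253.1, 147.6, 11.6, 31.2] [-0.004  0.06   0.103] med [0.65  0.223 0.06 ]
  up (array([651. , 224.6]), array([80.9,  5.7]), 10.4)
top board0 0.68 [213.2, 180.3, 19.9, 30.3] [-0.001  0.06   0.105] med [0.541 0.317 0.06 ]
  up (array([541.5, 319.4]), array([ 7.4, 77.8]), 72.2)
top board0 0.62 [3
[... 1419 characters left out ...]
4.1, 109.3, 85.0] [-0.004 -0.     0.003] med [ 0.41   0.155 -0.   ]
   (array([443.2, 114.8]), array([207.5, 253.9]), 2.6)
side board0 0.85 [234.1, 141.9, 33.1, 29.2] [-0.     0.054  0.1  ] med [0.543 0.316 0.054]
  up (array([542.7, 316.9]), array([ 9.8, 80.3]), 71.1)
side board0 0.7 [287.0, 139.1, 21.5, 35.3] [0.002 0.056 0.1  ] med [0.65  0.22  0.056]
  up (array([654.4, 222.5]), array([85.5,  8.4]), 9.7)
side board0 0.54 [315.2, 152.7, 21.8, 29.5] [0.039 0.083 0.109] med [0.652 0.102 0.083]
  up (array([657.3, 103.8]), array([80.7,  7.5]), 0.7)
side board0 0.53 [350.9, 172.0, 16.8, 27.0] [0.012 0.074 0.108] med [ 0.663 -0.018  0.074]
  up (array([660.2, -16.2]), array([79.4,  7.3]), 2.7)
```

View pics/topcrop.png

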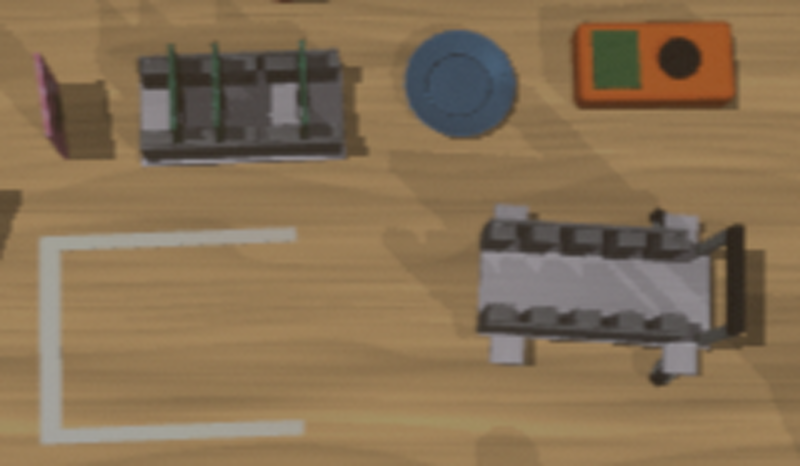

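View pics/sidecrop.png

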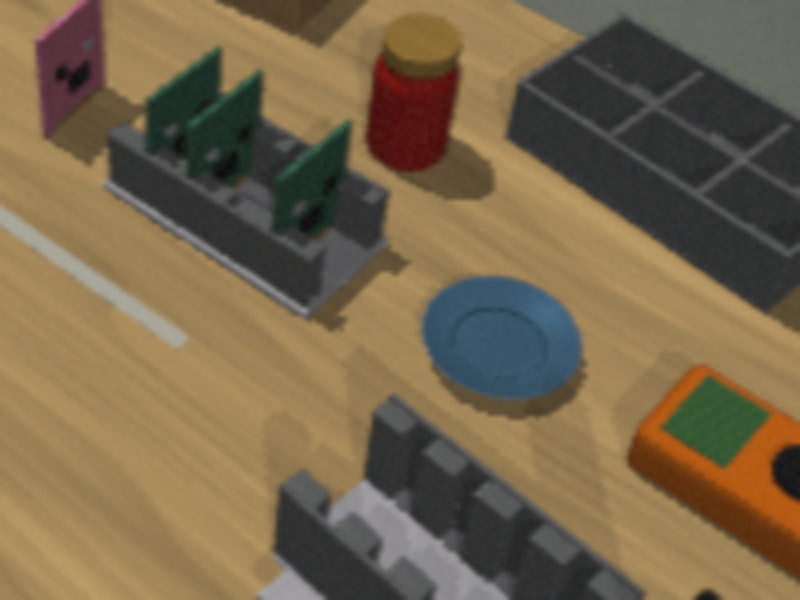

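The rack (yaw about +2°) holds green boards at y ≈ 0.104, 0.064 and -0.016. The caddy is at about (0.480,-0.287) facing +y. I'll write a row calculator and start moving.

```bash
cat >> h.py <<'E'
def go(*targets):
    "targets (x,y,z,yawdeg) TCP -> units from present pose"
    s=arm.get_state();p=s["eef_pos"];y0=s["ee_rot"][2];c,k=np.cos(y0),np.sin(y0)
    print("at",np.round(p,4),"yaw",round(np.degrees(y0),2),"rpy",np.round(s["ee_rot"],3),"t",s["t"],"w",round(s["width"],4))
    for x,y,z,w in targets:
        dx,dy=x-p[0],y-p[1]
        print((x,y,z,w),"->",np.round([(c*dx+k*dy)/.025,(k*dx-c*dy)/.025,(p[2]-z)/.025,-(w-np.degrees(y0))/5],2).tolist())
E
python3 -c "
from h import *
go((.42,.3,.25,2),(.661,-.0155,.20,2))"
```

```text
at [0.2186 0.6386 0.2266] yaw -18.9 rpy [-3.142  0.    -0.33 ] t 0.7 w 0.0878
(0.42, 0.3, 0.25, 2) -> [12.01, 10.21, -0.94, -4.18]
(0.661, -0.0155, 0.2, 2) -> [25.22, 19.02, 1.06, -4.18]
```

```bash
python3 -m crank '[[[1,1,-0.3,-0.4],[3,2.6,-0.8,-1.2],[5,4.2,-0.9,-2.2],[7,6,-0.9,-3.2],[9,7.6,-0.9,-4.18],[10.6,9,-0.9,-4.18],[12,10.2,-0.9,-4.18],[14,11.5,-0.9,-4.18],[16,12.8,-0.9,-4.18],[18,14,-0.7,-4.18],[20,15.3,-0.5,-4.18],[21.5,16.4,0,-4.18]]]' 0.727 20; python3 -c "
from h import *
go((.661,-.0155,.16,2),(.661,-.0155,.078,2))"
```

```text
t: 2.2
eef_pos: [0.596, 0.0747, 0.2269]
ee_rot: [-3.141, -0.001, 0.034]
force: [0.3, 0.5, -0.3]
width: 0.0241
gripper_force: 0.0
at [0.596  0.0747 0.2269] yaw 1.96 rpy [-3.141e+00 -1.000e-03  3.400e-02] t 2.2 w 0.0241
(0.661, -0.0155, 0.16, 2) -> [2.48, 3.7, 2.68, -0.01]
(0.661, -0.0155, 0.078, 2) -> [2.48, 3.7, 5.96, -0.01]
```

```bash
python3 -m crank '[[[1,1.5,0.7,0],[2,3,1.5,0],[2.48,3.7,2.3,0],[2.48,3.7,2.68,0],[2.48,3.7,3.3,0],[2.48,3.7,4,0],[2.48,3.7,4.7,0],[2.48,3.7,5.3,0],[2.48,3.7,5.7,0],[2.48,3.7,5.95,0],[2.48,3.7,5.95,0],[2.48,3.7,5.95,0]]]'
python3 - <<'E'
from h import *
go()
im,d=grab("side"); x,y,w,h=270,130,120,90
cv2.imwrite("pics/g1.png",cv2.resize(im[y:y+h,x:x+w],(640,480),interpolation=cv2.INTER_CUBIC)[...,::-1])
E
```

```text
t: 3.7
eef_pos: [0.6599, -0.0137, 0.0783]
ee_rot: [-3.142, -0.001, 0.035]
force: [0.8, 0.3, 0.7]
width: 0.024
gripper_force: 0.0
at [ 0.6599 -0.0137  0.0783] yaw 2.01 rpy [-3.142e+00 -1.000e-03  3.500e-02] t 3.7 w 0.024
```

View pics/g1.png

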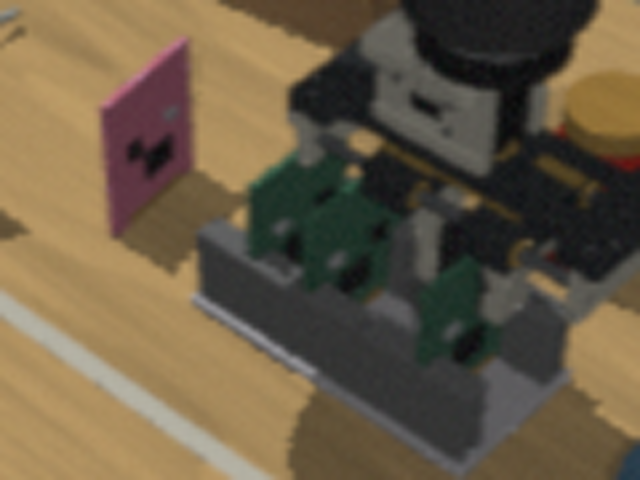

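The fingers straddle the right-hand green board, around crop (455,310). I'll close and lift.

```bash
python3 -m crank '[[[0,0,0,0],[0,0,0,0],[0,0,0,0],[0,0,0,0],[0,0,-0.3,0],[0,0,-0.9,0],[0,0,-1.6,0],[0,0,-2.3,0],[0,0,-3,0],[0,0,-3.7,0],[0,0,-4.5,0],[0,0,-5.2,0]]]' 1 25
python3 - <<'E'
from h import *
im,d=grab("side"); W=cloud("side",d)
for t in ("caddy",):
  for n in("side","top"):
    if n=="top": im,d=grab("top");W=cloud("top",d)
    for r in arm.trace(t,n)[:3]:
        P=W[r["mask"]];P=P[~np.isnan(P[:,0])]
        for a,b in((.1,.116),(.132,.16)):
            Q=P[(P[:,2]>a)&(P[:,2]<b)&(P[:,1]<-.1)];print(n,a,rect(Q) if len(Q)>5 else 0,len(Q))
go((.485,-.209,.205,-3.5),(.485,-.209,.111,-3.5))
E
```

```text
t: 5.25
eef_pos: [0.6596, -0.0136, 0.2093]
ee_rot: [-3.141, -0.001, 0.035]
force: [-0.0, -0.2, -0.1]
width: 0.0044
gripper_force: 25.0
side 0.1 (array([ 481.9, -285.3]), array([212.2,  98.5]), 86.5) 1252
side 0.132 (array([ 475.3, -386. ]), array([12.2, 93.8]), 86.5) 351
top 0.1 (array([ 480.9, -280.8]), array([206.9,  96.4]), 86.8) 648
top 0.132 (array([ 473.5, -383.6]), array([12.4, 91.9]), 86.2) 188
at [ 0.6595 -0.0135  0.2078] yaw 2.0 rpy [-3.141 -0.     0.035] t 5.45 w 0.0049
(0.485, -0.209, 0.205, -3.5) -> [-7.25, 7.57, 0.11, 1.1]
(0.485, -0.209, 0.111, -3.5) -> [-7.25, 7.57, 3.87, 1.1]
```

```bash
cat >> h.py <<'E'
def caddy(verbose=True):
    "caddy pose from handle and guide clouds, both cameras"
    H=[];A=[]
    for n in("side","top"):
        im,d=grab(n);W=cloud(n,d)
        for r in arm.trace("caddy",n)[:3]:
            P=W[r["mask"]];P=P[~np.isnan(P[:,0])]
            Q=P[(P[:,2]>.135)&(P[:,2]<.156)]
            if len(Q)<60: continue
            c,s,a=rect(Q)
            if verbose: print(n,c,s,a)
            H.append(c);A.append(a);break
    return H,A
def overlay(n,im,o,yaw,pts,fn,box,k):
    x,y,w,h=box; big=cv2.resize(im[y:y+h,x:x+w],None,fx=k,fy=k,interpolation=cv2.INTER_CUBIC)[...,::-1].copy()
    R=np.array([[np.cos(yaw),-np.sin(yaw)],[np.sin(yaw),np.cos(yaw)]])
    for p in pts:
        X=np.r_[R@np.array(p[:2])+o,p[2]]
        q=(proj(n,X)[0]-[x,y]+.5)*k
        cv2.circle(big,tuple(int(v) for v in q),2,(0,0,255),-1)
    return big
E
python3 - <<'E'
from h import *
pts=[(x,y,.108) for x in(-36,2,40,78) for y in(-32,32)]+[(-98,42,150),(-98,-42,150)]
pts=[(a/1000,b/1000,c if c<1 else c/1000) for a,b,c in pts]
o=np.array([.4804,-.287]);yaw=np.radians(86.5)
i1,_=grab("top");i2,_=grab("side")
a=overlay("top",i1,o,yaw,pts,"",(370,180,100,70),6);b=overlay("side",i2,o,yaw,pts,"",(335,230,130,115),4)
b=b[:a.shape[0]] if b.shape[0]>a.shape[0] else cv2.copyMakeBorder(b,0,a.shape[0]-b.shape[0],0,0,0)
cv2.imwrite("pics/o1.png",cv2.resize(np.hstack([a,b]),(800,306)))
E
```

```text
(no output)
```

View pics/o1.png

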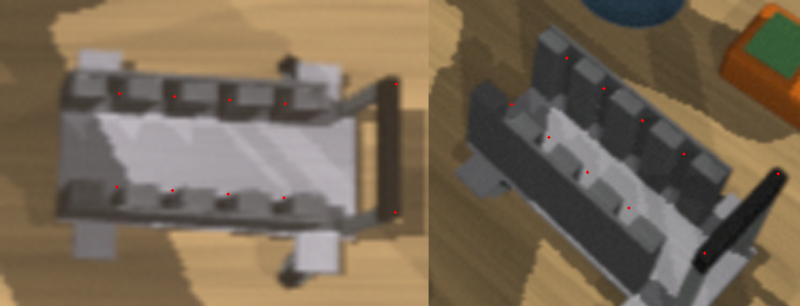

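The dots land on the four slot gaps in both views, so the caddy pose is good. I'll carry the board to slot 3.

```bash
python3 -m crank '[[[-0.4,0.4,0,0],[-1.2,1.2,0,0.2],[-2.2,2.2,0,0.4],[-3.3,3.3,0,0.6],[-4.4,4.5,0,0.8],[-5.4,5.6,0,1],[-6.2,6.5,0,1.1],[-6.8,7.1,0,1.1],[-7.1,7.5,0,1.1],[-7.25,7.57,0,1.1],[-7.25,7.57,0,1.1],[-7.25,7.57,0,1.1]]]'
python3 - <<'E'
from h import *
for n in("side","top"):
    im,d=grab(n);W=cloud(n,d)
    # held board: green pixels in z range
    m=(im[...,1]>im[...,0]*1.15)&(im[...,1]>im[...,2]*1.03)&(W[...,2]>.12)&(W[...,2]<.25)&(W[...,1]<-.12)
    P=W[m];print(n,len(P),rect(P),np.percentile(P[:,2],[1,99]))
caddy()
go((.485,-.209,.111,-3.5))
E
```

```text
t: 7.05
eef_pos: [0.4855, -0.2087, 0.2077]
ee_rot: [-3.142, -0.0, -0.06]
force: [-0.1, -0.3, -0.7]
width: 0.0051
gripper_force: 25.0
side 384 (array([ 475.9, -408.3]), array([419.8,  78.3]), 87.0) [0.14313454 0.23782328]
top 25 (array([ 833.4, -870.5]), array([243.5,  27.1]), 14.1) [0.12572646 0.2063812 ]
side [ 475.2 -385.9] [12.3 92.5] 86.8
top [ 483.1 -300.8] [182.8  92.1] 83.8
at [ 0.4852 -0.2089  0.2077] yaw -3.48 rpy [ 3.142  0.    -0.061] t 7.35 w 0.005
(0.485, -0.209, 0.111, -3.5) -> [-0.01, 0.0, 3.87, 0.0]
```

Everything is consistent, so I'll lower until light contact.

```bash
python3 -m crank '[[[0,0,0.4,0],[0,0,0.9,0],[0,0,1.4,0],[0,0,1.9,0],[0,0,2.4,0],[0,0,2.9,0],[0,0,3.3,0],[0,0,3.6,0],[0,0,3.75,0],[0,0,3.75,0]]]'
python3 - <<'E'
from h import *
im,d=grab("side"); x,y,w,h=320,190,150,150
a=cv2.resize(im[y:y+h,x:x+w],(560,560),interpolation=cv2.INTER_CUBIC)[...,::-1]
cv2.imwrite("pics/p1.png",a); go()
E
```

```text
t: 8.6
eef_pos: [0.485, -0.2091, 0.114]
ee_rot: [3.141, 0.0, -0.061]
force: [-1.1, -0.9, -0.4]
width: 0.0048
gripper_force: 25.0
at [ 0.4852 -0.2092  0.1142] yaw -3.49 rpy [ 3.141 -0.    -0.061] t 8.65 w 0.0048
```

View pics/p1.png

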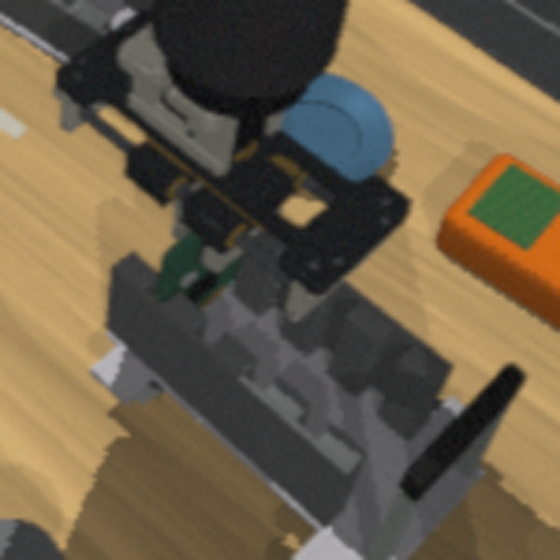

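The board sits in the front slot, around crop (190,275). I'll finish lowering, release and rise.

```bash
python3 -m crank '[[[0,0,0.1,0],[0,0,0.18,0],[0,0,0.2,0]]]' && python3 -m crank '[[[0,0,0,0],[0,0,0,0],[0,0,0,0],[0,0,-0.3,0],[0,0,-1,0],[0,0,-2,0],[0,0,-3,0],[0,0,-4,0],[0,0,-4.2,0]]]' 0.78
python3 - <<'E'
from h import *
go((.6585,.066,.2,2),(.6585,.066,.15,2),(.6585,.066,.078,2))
for n in("side","top"):
  im,d=grab(n);W=cloud(n,d)
  for r in arm.trace("board0",n)[:6]:
    P=W[r["mask"]];P=P[P[:,2]>.07]
    if len(P)>8:print(n,round(r["score"],2),rect(P),np.percentile(P[:,2],[2,98]).round(3))
E
```

```text
t: 9.02
eef_pos: [0.485, -0.2091, 0.109]
ee_rot: [3.142, 0.0, -0.061]
force: [0.5, 0.2, -1.0]
width: 0.0048
gripper_force: 25.0
t: 10.15
eef_pos: [0.486, -0.2093, 0.2164]
ee_rot: [3.141, -0.004, -0.061]
force: [-0.1, 0.4, -0.8]
width: 0.0194
gripper_force: 0.0
at [ 0.486  -0.2093  0.2164] yaw -3.49 rpy [ 3.141 -0.004 -0.061] t 10.15 w 0.0194
(0.6585, 0.066, 0.2, 2) -> [6.22, -11.41, 0.65, -1.1]
(0.6585, 0.066, 0.15, 2) -> [6.22, -11.41, 2.65, -1.1]
(0.6585, 0.066, 0.078, 2) -> [6.22, -11.41, 5.53, -1.1]
side 0.86 (array([657.8, 102.7]), array([81.5,  8. ]), 1.7) [0.071 0.108]
side 0.85 (array([543.4, 318.5]), array([11.2, 79.2]), 71.3) [0.07 0.1 ]
side 0.81 (array([564.4,  -5.6]), array([301.5,  46. ]), 36.4) [0.071 0.109]
side 0.57 (array([653.2, 221.4]), array([83. ,  6.3]), 12.1) [0.071 0.101]
side 0.56 (array([ 489.6, -210. ]), array([83.2, 33. ]), 13.6) [0.073 0.139]
top 0.62 (array([650.6, 224.3]), array([77.5,  5.7]), 9.4) [0.072 0.103]
top 0.57 (array([540.8, 319. ]), array([ 6.1, 78.7]), 70.9) [0.071 0.103]
top 0.48 (array([ 453.5, -198. ]), array([23.5, 39. ]), 42.9) [0.079 0.167]
```

```bash
python3 -m crank '[[[0.5,-0.9,0.1,-0.1],[1.5,-2.7,0.2,-0.3],[2.6,-4.8,0.4,-0.6],[3.8,-7,0.6,-0.9],[5,-9.1,0.65,-1.1],[5.9,-10.6,0.65,-1.1],[6.2,-11.2,0.65,-1.1],[6.22,-11.35,1,-1.1],[6.22,-11.35,1.5,-1.1],[6.22,-11.35,2,-1.1],[6.22,-11.35,2,-1.1]]]'
python3 - <<'E'
from h import *
im,d=grab("top");W=cloud("top",d)
m=(im[...,1]>im[...,0]*1.15)&(im[...,1]>im[...,2]*1.03)&(W[...,2]>.062)&(W[...,2]<.115)&(W[...,1]>-.03)&(W[...,1]<.15)&(W[...,0]>.6)&(W[...,0]<.72)
P=W[m]; print(np.round(P[::6],3).tolist()[:12])
im,d=grab("side");W=cloud("side",d)
m=(im[...,1]>im[...,0]*1.15)&(im[...,1]>im[...,2]*1.03)&(W[...,2]>.062)&(W[...,2]<.115)&(W[...,1]>-.03)&(W[...,1]<.15)&(W[...,0]>.6)&(W[...,0]<.72)
for lo,hi in((.03,.085),(.085,.13)):
    P=W[m&(W[...,1]>lo)&(W[...,1]<hi)];print(len(P),rect(P))
go((.6585,.0645,.078,2))
E
```

```text
t: 11.72
eef_pos: [0.6564, 0.0635, 0.1627]
ee_rot: [3.141, 0.002, 0.034]
force: [-0.5, 0.0, 0.6]
width: 0.0195
gripper_force: 0.0
[[0.676, 0.067, 0.11], [0.648, 0.104, 0.109], [0.639, 0.103, 0.108], [0.63, 0.106, 0.108], [0.62, 0.106, 0.108]]
217 (array([655.3,  62.8]), array([76.5,  7.8]), 2.3)
223 (array([655.1, 103.2]), array([76.3,  8. ]), 0.4)
at [0.6575 0.064  0.1642] yaw 1.97 rpy [ 3.141 -0.     0.034] t 11.825 w 0.0192
(0.6585, 0.0645, 0.078, 2) -> [0.04, -0.02, 3.45, -0.01]
```

```bash
python3 -m crank '[[[0,0,0.6,0],[0,0,1.2,0],[0,0,1.9,0],[0,0,2.5,0],[0,0,3,0],[0,0,3.35,0],[0,0,3.45,0],[0,0,3.45,0]]]'; python3 -m crank '[[[0,0,0,0],[0,0,0,0],[0,0,0,0],[0,0,0,0],[0,0,-0.3,0],[0,0,-0.9,0],[0,0,-1.6,0],[0,0,-2.3,0],[0,0,-3,0],[0,0,-3.7,0],[0,0,-4.5,0],[0,0,-5.2,0]]]' 1 25
python3 - <<'E'
from h import *
caddy()
c=np.array([.4804,-.287]);w=np.radians(86.5);s=c+.040*np.array([np.cos(w),np.sin(w)])
go((s[0],s[1],.208,-3.5))
E
```

```text
t: 12.82
eef_pos: [0.6578, 0.0646, 0.078]
ee_rot: [3.142, -0.0, 0.035]
force: [0.8, -0.0, 0.3]
width: 0.0191
gripper_force: 0.0
t: 14.32
eef_pos: [0.6577, 0.0643, 0.2095]
ee_rot: [3.141, -0.001, 0.035]
force: [0.8, 0.0, -1.3]
width: 0.0047
gripper_force: 25.0
side [ 473.2 -385.8] [12.1 89.3] 86.6
top [ 479.3 -301.1] [177.6  92.5] 86.4
at [0.6574 0.0646 0.2079] yaw 1.99 rpy [-3.141 -0.     0.035] t 14.525 w 0.0048
(np.float64(0.48284194158139426), np.float64(-0.2470746080631253), 0.208, -3.5) -> [-7.41, 12.22, -0.0, 1.1]
```

```bash
python3 -m crank '[[[-0.4,0.7,0,0],[-1.2,2,0,0.2],[-2.2,3.6,0,0.4],[-3.3,5.4,0,0.6],[-4.4,7.3,0,0.8],[-5.4,9,0,1],[-6.2,10.4,0,1.1],[-6.9,11.4,0,1.1],[-7.3,12,0,1.1],[-7.41,12.22,0,1.1],[-7.41,12.22,0,1.1],[-7.41,12.22,0,1.1]]]'
python3 - <<'E'
from h import *
caddy()
go((.4825,-.247,.112,-3.5))
E
```

```text
t: 16.02
eef_pos: [0.4834, -0.2467, 0.2077]
ee_rot: [3.141, 0.0, -0.06]
force: [-0.7, -0.0, -0.9]
width: 0.0047
gripper_force: 25.0
side [ 455.8 -421.6] [12.2 92.7] 87.2
top [ 461.5 -339.3] [171.9  92. ] 86.1
at [ 0.4834 -0.2468  0.2077] yaw -3.45 rpy [ 3.142  0.    -0.06 ] t 16.225 w 0.0047
(0.4825, -0.247, 0.112, -3.5) -> [-0.03, 0.01, 3.83, 0.01]
```

The caddy was knocked by about 40 mm, so I'm re-measuring its pose.

```bash
cat >> h.py <<'E'
def handle():
    "handle centre, yaw(deg) from dark bar pixels at bar height"
    for n in("side","top"):
        im,d=grab(n);W=cloud(n,d)
        for r in arm.trace("caddy",n)[:3]:
            m=r["mask"]&(W[...,2]>.141)&(W[...,2]<.156)&(im.max(-1)<70)
            P=W[m]
            if len(P)<60: continue
            y0=np.percentile(P[:,1],20);P=P[np.abs(P[:,1]-np.median(P[:,1]))<.03]
            print("handle",n,rect(P),len(P))
            Q=W[r["mask"]&(W[...,2]>.1)&(W[...,2]<.114)];print("  guides",rect(Q));break
E
python3 - <<'E'
from h import *
handle()
pts=[(x/1000,y/1000,.108) for x in(-36,2,40,78) for y in(-32,32)]+[(-.098,.042,.15),(-.098,-.042,.15)]
yaw=np.radians(87);o=np.array([.4549,-.4206])+.098*np.array([np.cos(yaw),np.sin(yaw)]);print(o)
i1,_=grab("top");i2,_=grab("side")
a=overlay("top",i1,o,yaw,pts,"",(370,180,120,80),5);b=overlay("side",i2,o,yaw,pts,"",(335,230,150,130),4)
b=cv2.resize(b,(int(b.shape[1]*a.shape[0]/b.shape[0]),a.shape[0]))
cv2.imwrite("pics/o2.png",cv2.resize(np.hstack([a,b]),(800,306)))
E
```

```text
handle side (array([ 455.2, -421.6]), array([12. , 91.8]), 87.1) 322
  guides (array([ 462.2, -321.8]), array([210.5,  99. ]), 86.8)
handle top (array([ 455.6, -418.4]), array([ 9.5, 91.4]), 86.5) 124
  guides (array([ 427., -327.]), array([ 77.3, 222.5]), 15.4)
[ 0.46002892 -0.32273431]
```

View pics/o2.png

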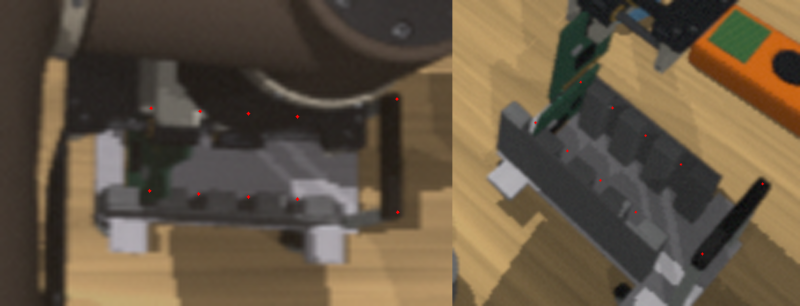

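The dots match again at the new pose, origin (0.460,-0.323) and yaw 87°.

Run:
```python
from h import *
go((.4622,-.2828,.208,-3.1),(.4622,-.2828,.112,-3.1))
```

```text
at [ 0.4831 -0.2471  0.2078] yaw -3.49 rpy [ 3.142  0.    -0.061] t 16.525 w 0.005
(0.4622, -0.2828, 0.208, -3.1) -> [-0.75, 1.48, -0.01, -0.08]
(0.4622, -0.2828, 0.112, -3.1) -> [-0.75, 1.48, 3.83, -0.08]
```

```bash
python3 -m crank '[[[-0.3,0.6,0,0],[-0.6,1.2,0,-0.08],[-0.75,1.48,0,-0.08],[-0.75,1.48,0,-0.08],[-0.75,1.48,0.4,-0.08],[-0.75,1.48,1,-0.08],[-0.75,1.48,1.6,-0.08],[-0.75,1.48,2.2,-0.08],[-0.75,1.48,2.8,-0.08],[-0.75,1.48,3.3,-0.08],[-0.75,1.48,3.6,-0.08],[-0.75,1.48,3.6,-0.08]]]'
python3 - <<'E'
from h import *
im,d=grab("side"); x,y,w,h=320,190,150,150
cv2.imwrite("pics/p2.png",cv2.resize(im[y:y+h,x:x+w],(560,560),interpolation=cv2.INTER_CUBIC)[...,::-1])
E
```

```text
t: 18.02
eef_pos: [0.4619, -0.2829, 0.1173]
ee_rot: [-3.141, 0.001, -0.054]
force: [-0.6, -0.5, -0.6]
width: 0.0046
gripper_force: 25.0
```

View pics/p2.png

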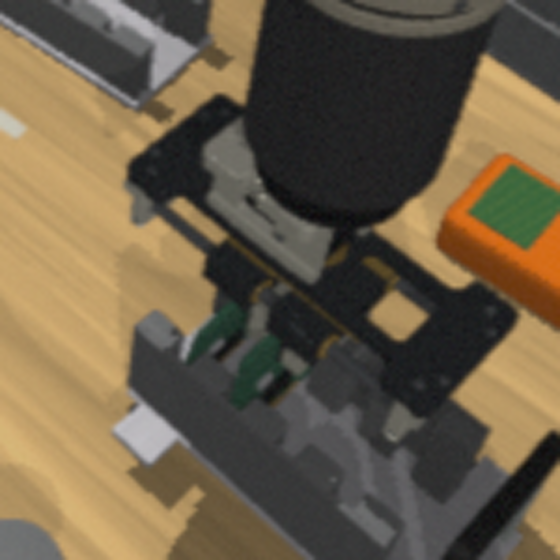

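Both boards are in the caddy, at crop (215,335) and (265,365), in adjacent slots. I'll lower and release, then rise.

```bash
python3 -m crank '[[[0,0,0.15,0],[0,0,0.3,0],[0,0,0.33,0],[0,0,0.33,0]]]' && python3 -m crank '[[[0,0,0,0],[0,0,0,0],[0,0,0,0],[0,0,-0.3,0],[0,0,-1,0],[0,0,-2,0],[0,0,-3,0],[0,0,-4,0],[0,0,-4.2,0]]]' 0.78
python3 - <<'E'
from h import *
go((.657,.1045,.17,2),(.657,.1045,.078,2))
E
```

```text
t: 18.58
eef_pos: [0.4621, -0.283, 0.1096]
ee_rot: [3.142, 0.0, -0.054]
force: [0.1, 0.2, -1.1]
width: 0.0049
gripper_force: 25.0
t: 19.7
eef_pos: [0.4631, -0.2833, 0.2169]
ee_rot: [3.141, -0.004, -0.054]
force: [0.1, -0.2, -0.1]
width: 0.0194
gripper_force: 0.0
at [ 0.4631 -0.2833  0.2169] yaw -3.09 rpy [ 3.141 -0.004 -0.054] t 19.7 w 0.0194
(0.657, 0.1045, 0.17, 2) -> [6.91, -15.91, 1.88, -1.02]
(0.657, 0.1045, 0.078, 2) -> [6.91, -15.91, 5.56, -1.02]
```

```bash
python3 -m crank '[[[0.4,-0.9,0.1,-0.1],[1.2,-2.7,0.2,-0.3],[2.1,-4.8,0.4,-0.5],[3.1,-7.1,0.6,-0.7],[4.1,-9.4,0.65,-0.9],[5.1,-11.7,0.65,-1],[6,-13.8,0.65,-1.02],[6.6,-15.2,0.7,-1.02],[6.91,-15.8,1,-1.02],[6.91,-15.91,1.5,-1.02],[6.91,-15.91,2,-1.02],[6.91,-15.91,2,-1.02]]]'
python3 - <<'E'
from h import *
im,d=grab("side");W=cloud("side",d)
m=(im[...,1]>im[...,0]*1.15)&(im[...,1]>im[...,2]*1.03)&(W[...,2]>.062)&(W[...,2]<.115)&(W[...,1]>.08)&(W[...,1]<.15)&(W[...,0]>.6)&(W[...,0]<.72)
print(rect(W[m]))
for r in arm.trace("board0","side"):
    P=W[r["mask"]];P=P[P[:,2]>.112]
    if len(P)>8:print(round(r["score"],2),rect(P),np.percentile(P[:,2],[2,98]).round(3))
handle()
go((.657,.1045,.078,2))
E
```

```text
t: 21.2
eef_pos: [0.6548, 0.1034, 0.163]
ee_rot: [3.141, 0.003, 0.034]
force: [0.3, -0.9, 0.3]
width: 0.0192
gripper_force: 0.0
(array([654.4, 102.1]), array([75.6,  7.3]), 3.5)
0.89 (array([ 463.1, -285.2]), array([ 5.8, 81.3]), 86.9) [0.114 0.139]
0.81 (array([ 463.8, -254.4]), array([ 5.7, 77.5]), 88.0) [0.113 0.138]
handle side (array([ 455.4, -421.7]), array([12.1, 92.5]), 86.9) 318
  guides (array([ 461.6, -321.3]), array([211.1,  97.3]), 87.2)
handle top (array([ 454.5, -419.1]), array([11.9, 89.2]), 87.3) 120
  guides (array([ 460.8, -317.7]), array([208.1,  96.8]), 87.2)
at [0.6563 0.1046 0.1653] yaw 1.98 rpy [-3.141e+00 -1.000e-03  3.500e-02] t 21.5 w 0.0192
(0.657, 0.1045, 0.078, 2) -> [0.03, 0.01, 3.49, -0.0]
```

```bash
python3 -m crank '[[[0.03,0,0.6,0],[0.03,0,1.2,0],[0.03,0,1.9,0],[0.03,0,2.5,0],[0.03,0,3,0],[0.03,0,3.35,0],[0.03,0,3.49,0],[0.03,0,3.49,0]]]'; python3 -m crank '[[[0,0,0,0],[0,0,0,0],[0,0,0,0],[0,0,0,0],[0,0,-0.3,0],[0,0,-0.9,0],[0,0,-1.6,0],[0,0,-2.3,0],[0,0,-3,0],[0,0,-3.7,0],[0,0,-4.5,0],[0,0,-5.3,0]]]' 1 25
python3 - <<'E'
from h import *
go((.4601,-.3207,.21,-3))
E
```

```text
t: 22.5
eef_pos: [0.657, 0.1049, 0.0774]
ee_rot: [3.142, -0.0, 0.035]
force: [-0.2, 0.1, 0.2]
width: 0.0191
gripper_force: 0.0
t: 24.0
eef_pos: [0.6568, 0.1045, 0.2113]
ee_rot: [3.141, -0.0, 0.035]
force: [-0.2, 0.9, -0.8]
width: 0.0048
gripper_force: 25.0
at [0.6568 0.1045 0.2113] yaw 1.99 rpy [ 3.141 -0.     0.035] t 24.0 w 0.0048
(0.4601, -0.3207, 0.21, -3) -> [-8.45, 16.72, 0.05, 1.0]
```

```bash
python3 -m crank '[[[-0.4,0.8,0,0],[-1.2,2.4,0,0.2],[-2.2,4.4,0,0.4],[-3.3,6.6,0,0.6],[-4.4,8.8,0,0.8],[-5.5,11,0,1],[-6.6,13.1,0,1],[-7.5,14.8,0,1],[-8.1,16,0,1],[-8.45,16.6,0,1],[-8.45,16.72,0,1],[-8.45,16.72,0,1]]]'
python3 - <<'E'
from h import *
handle()
im,d=grab("side");W=cloud("side",d)
for r in arm.trace("board0","side"):
    P=W[r["mask"]];P=P[P[:,2]>.112]
    if len(P)>8:print(round(r["score"],2),rect(P),np.percentile(P[:,2],[2,98]).round(3))
go((.4601,-.3209,.110,-3))
E
```

```text
t: 25.5
eef_pos: [0.4604, -0.3199, 0.2097]
ee_rot: [-3.141, 0.0, -0.052]
force: [0.4, 0.3, -1.1]
width: 0.0048
gripper_force: 25.0
handle side (array([ 454.8, -421.5]), array([12. , 91.3]), 87.2) 313
  guides (array([ 461.5, -321.4]), array([211. ,  97.9]), 87.1)
0.98 (array([ 455.3, -323.9]), array([ 7.4, 71.5]), 82.6) [0.144 0.24 ]
0.86 (array([ 459.9, -285.6]), array([ 5.4, 74. ]), 86.0) [0.113 0.139]
0.7 (array([ 465.8, -254.3]), array([ 6.6, 79.8]), 85.1) [0.112 0.138]
0.69 (array([ 459.7, -339.6]), array([176.3,  94.2]), 87.2) [0.117 0.151]
at [ 0.4607 -0.3197  0.2098] yaw -2.94 rpy [-3.142 -0.    -0.051] t 25.8 w 0.0049
(0.4601, -0.3209, 0.11, -3) -> [-0.02, 0.05, 3.99, 0.01]
```

```bash
python3 -m crank '[[[0,0.05,0.4,0],[0,0.05,1,0],[0,0.05,1.6,0],[0,0.05,2.2,0],[0,0.05,2.8,0],[0,0.05,3.3,0],[0,0.05,3.6,0],[0,0.05,3.85,0],[0,0.05,4,0],[0,0.05,4,0]]]' && python3 -m crank '[[[0,0,0,0],[0,0,0,0],[0,0,0,0],[0,0,-0.3,0],[0,0,-1,0],[0,0,-2,0],[0,0,-3,0],[0,0,-4,0],[0,0,-4.2,0],[0,0,-4.2,0]]]' 0.82
python3 - <<'E'
from h import *
handle()
im,d=grab("side"); x,y,w,h=280,130,200,200
cv2.imwrite("pics/p3.png",cv2.resize(im[y:y+h,x:x+w],(600,600),interpolation=cv2.INTER_CUBIC)[...,::-1])
go((.455,-.4206,.24,-3),(.455,-.4206,.12,-3))
E
```

```text
t: 27.05
eef_pos: [0.4603, -0.3215, 0.1098]
ee_rot: [3.142, 0.0, -0.052]
force: [-0.1, -0.2, -1.1]
width: 0.0045
gripper_force: 25.0
t: 28.3
eef_pos: [0.4603, -0.3214, 0.215]
ee_rot: [-3.142, -0.001, -0.052]
force: [0.1, -0.4, 0.8]
width: 0.0157
gripper_force: 0.0
handle side (array([ 455.2, -421.6]), array([12.2, 91.1]), 86.8) 320
  guides (array([ 461.7, -321.5]), array([210.8,  97.9]), 87.1)
at [ 0.4599 -0.3214  0.214 ] yaw -3.0 rpy [-3.141e+00  1.000e-03 -5.200e-02] t 28.55 w 0.0156
(0.455, -0.4206, 0.24, -3) -> [0.01, 3.97, -1.04, 0.0]
(0.455, -0.4206, 0.12, -3) -> [0.01, 3.97, 3.76, 0.0]
```

View pics/p3.png

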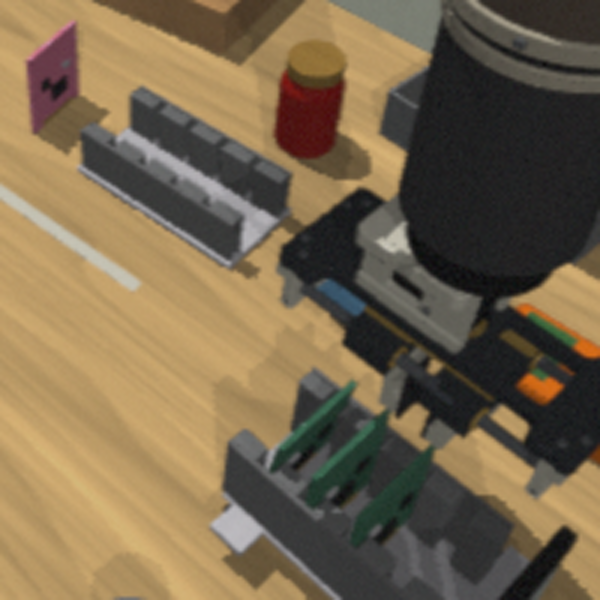

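All three boards stand in slots 1–3 and the rack is empty. I'll position over the handle and fit the mark precisely.

```bash
python3 -m crank '[[[0,0.5,-0.3,0],[0,1.5,-0.8,0],[0,2.6,-1,0],[0,3.5,-1,0],[0,3.97,-0.9,0],[0,3.97,-0.4,0],[0,3.97,0.2,0],[0,3.97,0.2,0]]]' 0.6 40
cat >> h.py <<'E'
def mark():
    for n in("top","side"):
        im,d=grab(n);W=cloud(n,d)
        v,u=np.mgrid[:400,:640];F=ray(n,np.c_[u.ravel(),v.ravel()],0).reshape(400,640,3)
        hsv=cv2.cvtColor(im,cv2.COLOR_RGB2HSV)
        m=(hsv[...,1]<70)&(hsv[...,2]>90)&(np.abs(W[...,2])<.012)&(F[...,0]>.31)&(F[...,0]<.57)&(F[...,1]>-.03)&(F[...,1]<.27)
        P=F[m][:,:2]; k=cv2.connectedComponentsWithStats(m.astype(np.uint8))[2]
        c,s,a=rect(P);print(n,len(P),c,s,a)
        if a>45:a-=90
        ux=np.array([-np.sin(np.radians(a)),np.cos(np.radians(a))]);uy=np.array([-ux[1],ux[0]])
        L=(P-c/1000)@np.c_[ux,uy]*1000  # mark frame mm
        bar=L[(L[:,0]>100)&(abs(L[:,1])<80)];l=L[(L[:,1]>85)&(L[:,0]<95)];r=L[(L[:,1]<-85)&(L[:,0]<95)]
        f=lambda x,y:np.polyfit(x,y,1)
        fb,fl,fr=f(bar[:,1],bar[:,0]),f(l[:,0],l[:,1]),f(r[:,0],r[:,1])
        print("  bar centre x",fb[1].round(1),"slope",np.degrees(-fb[0]).round(2),"left y",fl[1].round(1),np.degrees(fl[0]).round(2),"right y",fr[1].round(1),np.degrees(fr[0]).round(2),"rear ends",l[:,0].min().round(),r[:,0].min().round(),"bar range",bar[:,0].min().round(),bar[:,0].max().round())
        dyaw=np.mean([np.degrees(-fb[0]),np.degrees(fl[0]),np.degrees(fr[0])])
        o=c/1000+ux*(fb[1]-115)/1000+uy*(fl[1]+fr[1])/2000
        print("  origin",o.round(4),"yaw",90+a+dyaw)
E
python3 - <<'E'
from h import *
mark();handle();go((.455,-.4206,.12,-3))
E
```

```text
t: 29.55
eef_pos: [0.4543, -0.4194, 0.2077]
ee_rot: [-3.14, 0.003, -0.052]
force: [-0.5, 0.2, 0.9]
width: 0.035
gripper_force: 0.0
top 1064 [440.2 114.7] [201.  247.9] 2.2
  bar centre x 114.8 slope 0.58 left y 92.9 0.09 right y -93.1 0.08 rear ends -123.0 -124.0 bar range 104.0 124.0
  origin [0.4403 0.1145] yaw 92.45002176984949
side 1011 [441.3 113.6] [201.3 249.2] 2.3
  bar centre x 114.3 slope 0.05 left y 93.4 -0.0 right y -92.7 0.03 rear ends -125.0 -125.0 bar range 104.0 125.0
  origin [0.441  0.1129] yaw 92.32522902491392
handle side (array([ 455.1, -421.8]), array([11.8, 91.5]), 86.3) 312
  guides (array([ 461.8, -321.3]), array([211.1,  98.9]), 87.0)
at [ 0.4554 -0.4205  0.2104] yaw -2.97 rpy [ 3.141e+00 -1.000e-03 -5.200e-02] t 29.85 w 0.0348
(0.455, -0.4206, 0.12, -3) -> [-0.02, 0.0, 3.62, 0.01]
```

```bash
python3 -m crank '[[[0,0,0.5,0],[0,0,1.1,0],[0,0,1.8,0],[0,0,2.5,0],[0,0,3,0],[0,0,3.4,0],[0,0,3.62,0],[0,0,3.62,0]]]' && python3 -m crank '[[[0,0,0,0],[0,0,0,0],[0,0,0,0],[0,0,0,0]]]' 1 40
python3 - <<'E'
from h import *
handle()
u=lambda a:np.array([np.cos(np.radians(a)),np.sin(np.radians(a))])
M=np.array([.4407,.1138])
T=[]
for s,yw in((.42,87),(.36,88.5),(.3,90.5),(.24,92.35),(.06,92.35),(0,92.35)):
    h=M-s*u(92.35)-.098*u(yw); T.append((*h.round(4),.1205,yw-90))
go(*T)
E
```

```text
t: 30.85
eef_pos: [0.4551, -0.4206, 0.1191]
ee_rot: [-3.142, 0.0, -0.052]
force: [-0.1, -0.2, 0.1]
width: 0.0348
gripper_force: 0.0
t: 31.35
eef_pos: [0.4553, -0.4206, 0.1197]
ee_rot: [3.141, -0.0, -0.052]
force: [0.2, 0.3, 1.5]
width: 0.0121
gripper_force: 40.0
handle side (array([ 439.8, -421.5]), array([12.2, 60.6]), 87.0) 169
  guides (array([ 461.1, -322. ]), array([211.1,  96.5]), 87.0)
at [ 0.4553 -0.4207  0.1196] yaw -2.99 rpy [ 3.141 -0.    -0.052] t 31.55 w 0.0118
(np.float64(0.4528), np.float64(-0.4037), 0.1205, -3) -> [-0.13, -0.67, -0.04, 0.0]
(np.float64(0.4529), np.float64(-0.3439), 0.1205, -1.5) -> [-0.25, -3.06, -0.04, -0.3]
(np.float64(0.4539), np.float64(-0.2839), 0.1205, 0.5) -> [-0.34, -5.46, -0.04, -0.7]
(np.float64(0.4546), np.float64(-0.2239), 0.1205, 2.3499999999999943) -> [-0.44, -7.86, -0.04, -1.07]
(np.float64(0.4472), np.float64(-0.0441), 0.1205, 2.3499999999999943) -> [-1.11, -15.03, -0.04, -1.07]
(np.float64(0.4447), np.float64(0.0159), 0.1205, 2.3499999999999943) -> [-1.33, -17.42, -0.04, -1.07]
```

Pinched on the bar at 12 mm. I'll start the push slowly.

```bash
python3 -m crank '[[[-0.02,-0.1,0,0],[-0.06,-0.3,0,0],[-0.1,-0.55,0,0],[-0.14,-0.85,0,0],[-0.17,-1.2,0,-0.04],[-0.19,-1.6,0,-0.09],[-0.21,-2,0,-0.15],[-0.23,-2.4,0,-0.21],[-0.24,-2.8,0,-0.26],[-0.26,-3.2,0,-0.32],[-0.27,-3.5,0,-0.37],[-0.28,-3.7,0,-0.4]]]'
python3 - <<'E'
from h import *
handle(); go((.4546,-.2239,.1196,2.35))
im,d=grab("side"); x,y,w,h=280,130,200,200
cv2.imwrite("pics/p4.png",cv2.resize(im[y:y+h,x:x+w],(500,500),interpolation=cv2.INTER_CUBIC)[...,::-1])
E
```

```text
t: 33.05
eef_pos: [0.4528, -0.3272, 0.1196]
ee_rot: [3.141, 0.0, -0.016]
force: [-0.2, -2.6, 5.0]
width: 0.0116
gripper_force: 40.0
handle side (array([ 424.5, -329.2]), array([11.4, 35.6]), 88.3) 111
  guides (array([ 454.5, -228.5]), array([211.9,  96.6]), 88.7)
at [ 0.4526 -0.3269  0.1195] yaw -0.95 rpy [-3.141e+00  1.000e-03 -1.700e-02] t 33.25 w 0.0118
(0.4546, -0.2239, 0.1196, 2.35) -> [0.01, -4.12, -0.0, -0.66]
```

View pics/p4.png

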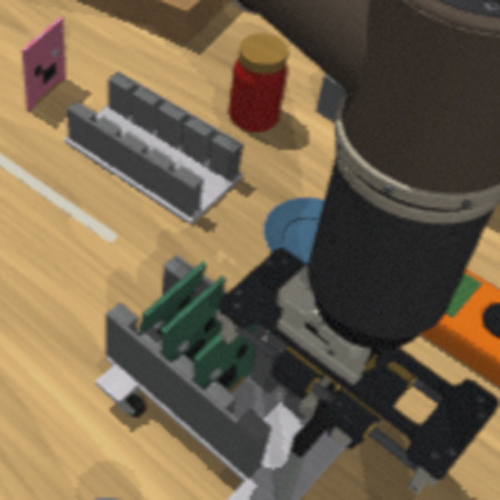

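The caddy follows with the boards upright, so I'll continue onto the mark axis.

```bash
python3 -m crank '[[[0,-0.1,0,0],[0,-0.3,0,-0.05],[0,-0.6,0,-0.1],[0,-0.95,0,-0.16],[0,-1.3,0,-0.22],[0,-1.7,0,-0.29],[0,-2.1,0,-0.36],[0,-2.5,0,-0.43],[0,-2.9,0,-0.5],[0,-3.3,0,-0.57],[0,-3.6,0,-0.63],[0,-3.8,0,-0.66]]]'
python3 - <<'E'
from h import *
handle()
u=np.array([np.cos(np.radians(92.35)),np.sin(np.radians(92.35))]);h=np.array([.4407,.1138])-.098*u
go((*(h-.15*u),.1196,2.35),(*(h-.06*u),.1196,2.35),(*h,.1196,2.35))
E
```

```text
t: 34.8
eef_pos: [0.4542, -0.2323, 0.1196]
ee_rot: [3.141, 0.001, 0.041]
force: [-1.4, -2.3, 7.8]
width: 0.0118
gripper_force: 40.0
handle side (array([ 424., -236.]), array([31.8, 11.8]), 1.9) 94
  guides (array([ 449.4, -134.7]), array([ 95.1, 210.8]), 2.3)
at [ 0.4541 -0.232   0.1195] yaw 2.35 rpy [-3.141e+00  1.000e-03  4.100e-02] t 35.0 w 0.0114
(np.float64(0.4508689272084983), np.float64(-0.13399143027842642), 0.1196, 2.35) -> [0.03, -3.92, -0.0, 0.0]
(np.float64(0.4471785907215433), np.float64(-0.04406712090319103), 0.1196, 2.35) -> [0.03, -7.52, -0.0, 0.0]
(np.float64(0.4447183663969066), np.float64(0.01588241868029923), 0.1196, 2.35) -> [0.03, -9.92, -0.0, 0.0]
```

```bash
python3 -m crank '[[[0,-0.1,0,0],[0,-0.3,0,0],[0,-0.6,0,0],[0,-1,0,0],[0,-1.5,0,0],[0.01,-2,0,0],[0.02,-2.5,0,0],[0.02,-3,0,0],[0.03,-3.5,0,0],[0.03,-4,0,0],[0.03,-4.3,0,0],[0.03,-4.5,0,0]]]'
cat >> h.py <<'E'
def guides(n):
    "side walls' outer lines of the caddy: points at guide top height"
    im,d=grab(n);W=cloud(n,d)
    r=arm.trace("caddy",n)[0];m=r["mask"]&(W[...,2]>.1)&(W[...,2]<.114);P=W[m]
    c,s,a=rect(P);print("guides",n,c,s,a)
E
python3 - <<'E'
from h import *
guides("side");guides("top")
im,d=grab("side"); x,y,w,h=210,120,220,200
cv2.imwrite("pics/p5.png",cv2.resize(im[y:y+h,x:x+w],(660,600),interpolation=cv2.INTER_CUBIC)[...,::-1])
go((.4447,.0159,.1196,2.35))
E
```

```text
t: 36.5
eef_pos: [0.4504, -0.12, 0.1196]
ee_rot: [3.141, 0.0, 0.041]
force: [0.6, -3.1, 7.9]
width: 0.0118
gripper_force: 40.0
guides side [410.4  -7. ] [231.4  89.6] 69.1Traceback (most recent call last):
  File "<stdin>", line 2, in <module>
  File "h.py", line 82, in guides
    r=arm.trace("caddy",n)[0];m=r["mask"]&(W[...,2]>.1)&(W[...,2]<.114);P=W[m]
      ~~~~~~~~~~~~~~~~~~~~^^^
IndexError: list index out of range
```

Run:
```python
from h import *
im,d=grab("side"); x,y,w,h=210,120,220,200
cv2.imwrite("pics/p5.png",cv2.resize(im[y:y+h,x:x+w],(660,600),interpolation=cv2.INTER_CUBIC)[...,::-1])
W=cloud("side",d)
m=(W[...,2]>.1)&(W[...,2]<.113)&(W[...,0]>.385)&(W[...,0]<.52)&(W[...,1]>-.06)&(W[...,1]<.11)&(abs(im[...,1].astype(int)-im[...,0])<12)
P=W[m]; u=np.array([np.cos(np.radians(92.35)),np.sin(np.radians(92.35))]);s=np.array([.4407,.1138])
L=(P[:,:2]-s)@np.c_[u,[-u[1],u[0]]]*1000
print(len(P),"fwd max",np.percentile(L[:,0],[1,99]),"lat",np.percentile(L[:,1],[1,99]))
go((.4447,.0159,.1196,2.35))
```

```text
342 fwd max [-168.83451647  -31.11765803] lat [-46.33006853  46.94739196]
at [ 0.4505 -0.1197  0.1195] yaw 2.35 rpy [-3.141  0.     0.041] t 36.75 w 0.0118
(0.4447, 0.0159, 0.1196, 2.35) -> [-0.01, -5.43, -0.0, -0.0]
```

View pics/p5.png

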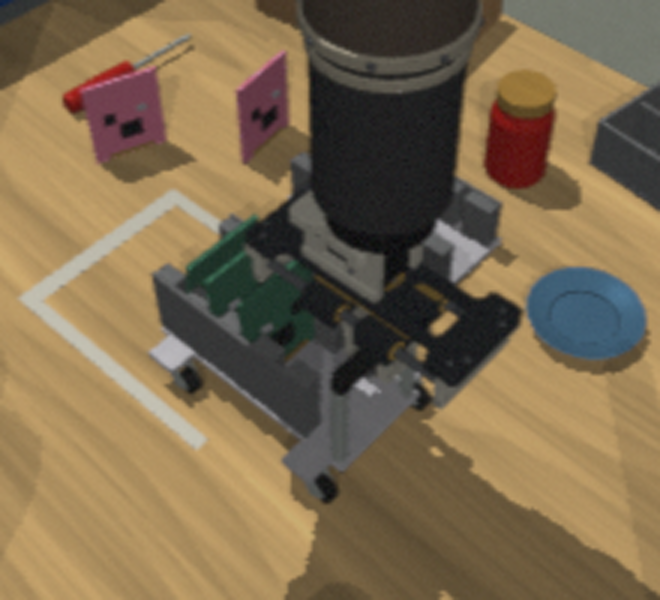

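The caddy is centred laterally (walls at -46/+47 mm from the mark axis) and the castors trail. I'll do the final straight push.

```bash
python3 -m crank '[[[0,-0.1,0,0],[0,-0.3,0,0],[0,-0.65,0,0],[0,-1.1,0,0],[0,-1.6,0,0],[0,-2.1,0,0],[0,-2.6,0,0],[0,-3.1,0,0],[0,-3.5,0,0],[0,-3.8,0,0],[0,-4,0,0],[-0.01,-4.1,0,0]]]'
python3 - <<'E'
from h import *
u=np.array([np.cos(np.radians(92.35)),np.sin(np.radians(92.35))])
for n in("side","top"):
    im,d=grab(n);W=cloud(n,d)
    s=np.array([.441,.1129]) if n=="side" else np.array([.4403,.1145])
    m=(W[...,2]>.1)&(W[...,2]<.113)&(W[...,0]>.37)&(W[...,0]<.51)&(W[...,1]>-.02)&(W[...,1]<.23)&(abs(im[...,1].astype(int)-im[...,0])<12)
    L=(W[m][:,:2]-s)@np.c_[u,[-u[1],u[0]]]*1000
    print(n,len(L),"fwd",np.percentile(L[:,0],[1,99]),"lat",np.percentile(L[:,1],[1,99]))
go((.4447,.0159,.1196,2.35))
E
```

```text
t: 38.25
eef_pos: [0.4461, -0.0177, 0.1195]
ee_rot: [3.141, 0.0, 0.041]
force: [-0.3, -2.9, 8.1]
width: 0.0116
gripper_force: 40.0
side 357 fwd [-102.74322758   72.53770214] lat [-45.31860797  47.45235624]
top 62 fwd [-101.41667888  -47.1972889 ] lat [31.51651181 47.42299982]
at [ 0.4461 -0.0175  0.1195] yaw 2.36 rpy [-3.142  0.     0.041] t 38.35 w 0.0116
(0.4447, 0.0159, 0.1196, 2.35) -> [-0.0, -1.34, -0.0, 0.0]
```

```bash
python3 -m crank '[[[0,-0.1,0,0],[0,-0.3,0,0],[0,-0.55,0,0],[0,-0.8,0,0],[0,-1.02,0,0],[0,-1.2,0,0],[0,-1.32,0,0],[0,-1.37,0,0],[0,-1.37,0,0],[0,-1.37,0,0],[0,-1.37,0,0]]]'; python3 -c "
from h import *
go((.4447,.0159,.1196,2.35))"
```

```text
t: 39.72
eef_pos: [0.4447, 0.0165, 0.1195]
ee_rot: [3.142, 0.0, 0.041]
force: [0.1, 0.0, 7.6]
width: 0.0122
gripper_force: 40.0
at [0.4447 0.0165 0.1195] yaw 2.34 rpy [3.142 0.    0.041] t 39.725 w 0.0122
(0.4447, 0.0159, 0.1196, 2.35) -> [-0.0, 0.02, -0.0, -0.0]
```

```bash
python3 -m crank '[[[0,0,0,0],[0,0,0,0],[0,0,0,0],[0,0,0,0],[0,0,-0.3,0],[0,0,-1,0],[0,0,-2,0],[0,0,-3,0],[0,1,-4,0],[0,3,-4.5,0],[0,5,-4.5,0],[0,7,-4.5,0]]]' 0.6; python3 -m crank '[[[0,2,0,0],[0,4,0,0],[0,6,0,0],[0,6.5,0,0]]]'
python3 - <<'E'
from h import *
handle();mark()
i1,_=grab("top");i2,_=grab("side")
yaw=np.radians(92.35);o=np.array([.4407,.1138])
pts=[(x/1000,y/1000,.108) for x in(-36,2,40,78) for y in(-32,32)]+[(-.098,.042,.15),(-.098,-.042,.15)]+[(a*.08-.018,b*.06,.012) for a in(-1,1) for b in(-1,1)]
a=overlay("top",i1,o,yaw,pts,"",(240,185,115,90),5);b=overlay("side",i2,o,yaw,pts,"",(205,140,150,130),4)
b=cv2.resize(b,(int(b.shape[1]*a.shape[0]/b.shape[0]),a.shape[0]))
c=np.hstack([a,b]);cv2.imwrite("pics/fin.png",cv2.resize(c,(800,int(800*c.shape[0]/c.shape[1]))))
E
```

```text
t: 41.22
eef_pos: [0.4522, -0.1601, 0.2329]
ee_rot: [3.142, -0.002, 0.041]
force: [1.3, 0.8, -0.6]
width: 0.0352
gripper_force: 0.0
t: 41.72
eef_pos: [0.4582, -0.3235, 0.2317]
ee_rot: [3.142, 0.001, 0.037]
force: [0.2, -0.5, -0.1]
width: 0.035
gripper_force: 0.0
handle side (array([444.1,  13.4]), array([89.7, 13. ]), 2.5) 185
  guides (array([442.1, 115.5]), array([ 97.8, 215. ]), 2.6)
handle top (array([443.5,  15.6]), array([91.1,  8.6]), 0.2) 73
  guides (array([440.8, 117.8]), array([ 96.3, 208.3]), 2.4)
top 971 [440.3 115.9] [201.  250.7] 2.3
  bar centre x 114.6 slope 0.84 left y 93.0 -0.02 right y -93.0 0.05 rear ends -125.0 -125.0 bar range 100.0 125.0
  origin [0.4403 0.1155] yaw 92.5886439700736
side 587 [441.4 116.9] [201.7 255.6] 2.3
  bar centre x 134.2 slope 18.61 left y 93.6 -0.02 right y -93.2 -0.37 rear ends -128.0 -128.0 bar range 101.0 128.0
  origin [0.4405 0.1361] yaw 98.3711064178224
```

View pics/fin.png

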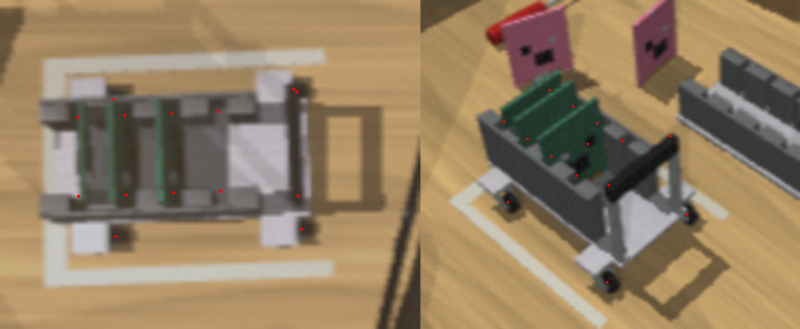

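The final picture shows the caddy centred and square in the U. All three boards stand in slots, the wheels sit at the predicted trailing spots, and the robot is clear. Residual error is about 1–2 mm.

```bash
python3 -c "
from station import arm
print(arm.job_done())"
```

```text
the job is handed in; nothing more can be done
None
```

All three boards present are standing in caddy slots 1–3, the caddy sits centred and square on the mark to about 1–2 mm with all castors trailing straight, and the job is handed in.

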